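Hold the spare spring clamp open over the glue-up

ROBOT

A 6-joint arm with a two-finger parallel gripper is mounted at the origin on a cart in front of the work surface, level with it; the furniture and walls round the work are solid. World frame = base frame: x ahead of the robot, y to its left, z up, the work surface at z = 0. Lengths are in mm, angles in rad, forces in N, time in s.
With the tool pointing down it reaches from about 275 to 750 mm from the base axis. Payload 10.2 kg.
Tool frame: the origin (TCP) lies midway between the tips of the shut fingers; the grasp point (between the pads) lies 19 mm behind it; z points along the fingers, y is the line along which they close (so a half turn about z gives the same grasp; the last joint's range is limited). The gripper opens to 85 mm and grips with 20 to 120 N. Pads are 22 mm wide; open, the fingers measure 114 mm over their backs; the gripper's body (76 mm by 85 mm) begins 54 mm behind the grasp point. The pads swing forward as they close: fully open they stand 13 mm farther back than shut.
Start: joints at [0.881, 0.313, 1.498, -0, 1.331, -0.223], TCP at [236.279, 468.832, 231.294] pointing down, gripper open.
Joint ranges: [-2.94, 2.94], [-0.97, 2.17], [0.19, 2.56], [-1.23, 4.37], [0.02, 3.11], [-2.88, 2.88]. Speed limits (rad/s): [2.39, 2.39, 3.01, 3.14, 3.14, 3.14].

INTERFACE

Orientations are given as a unit quaternion [w, x, y, z].
In Python, from rig import sense, capture, finish_job, find_in, place_of gives the robot as it stands. The module is installed in compiled form; this text tells all that it offers.
- The arm moves only by the shell command python3 -m jog 'ROWS' [FORCE]. ROWS is JSON, a list of rows, each an object of numbers: "tx", "ty", "tz": the shift along the tool's x, y, z in mm; "ax", "ay", "az": the turn, a rotation vector about the tool's x, y, z in rad; "jaw": the closure, from -1 (fully open) to 1 (shut), so that 0 is half open. In form: [{"tx": .., "ty": .., "tz": .., "ax": .., "ay": .., "az": .., "jaw": ..}, ...]. A call has 1 to 5 rows; each row shifts and turns the commanded pose from where the row before left it, along the tool's axes as they then stand; what a row does not reach is not made up. A row lasts 1/8 s, in which the tool goes at most 62.5 mm and 10.7 degrees, less where a joint would pass 70% of its speed; a pose out of reach is approached as far as the arm can. A call with a gripper value outside its range is refused whole. The fingers move at their own pace and stop on an object; FORCE is the grip in N (left out, the last holds). Time passes only in rows, so rows that do not move let the fingers close. It gives the time, the measured TCP pose, the force, the opening and the grip force at its end, in the units of the state.
- sense(): the state, without advancing time (a new reading comes with each control period).
- capture(name): name is "scene" or "side" or "wrist"; returns a dict with "color" (420x560x3 uint8, red, green, blue), "depth" (420x560 float32, mm along the optical axis (not along the pixel's ray), 0 where there is no reading), "fx", "fy", "cx", "cy" (pixels), "k1" (the pictures are not rectified: a ray, as slopes to the right and down, at radius r is drawn at 1 + k1 r^2 times it, then the intrinsics apply), "camera_from_world" (4x4, takes a point from world to camera coordinates); the wrist camera has in their place "mount" (4x4, takes a point from camera to tool coordinates, whose origin is the TCP and whose axes are the flange's). Camera axes: x right, y up, looking along -z (the intrinsics and any distortion apply to the point x, -y, -z); pixel columns grow to the right and rows downward; lengths in mm; the calibration is good to about 2 mm. A picture is of the moment at which its call begins: read the wrist's pose just before it.
- finish_job(): hands the job in; it is judged then, once.
Trained networks look in the newest picture that a camera, given by its name, has taken for a name from the list of things; names that differ only in an ending like _2 or _b are one class to them, and where a whole thing is asked for, a point or a joint stands for the part that bears it (a point fixed in the world has none). Each returns a list of dicts, best first, with "conf" (0 to 1); they miss things now and then, are a little off and sometimes report something else, mostly with a low value. They report only what shows in the picture. A call takes as long as a camera call. They do not tell look-alikes from the thing itself.
- find_in(query, camera): "centre" ([column, row] in pixels, amid what is visible of it).
- place_of(query, camera): "centre" ([column, row] in pixels: a listed point, or the origin of a listed thing).
The state is a dict: "time_s": time; "joints": joint angles; "dq": joint speeds; "tau": joint torques, N m; "eef_pos": TCP position; "ee_rot": TCP orientation; "force": force on the tool from outside, world axes, zero at the start; "wrist_torque": the same for the moment, N m; "grip_width": opening from 0.0 (shut) to 1.0 (fully open); "grip_force": force on a finger pad.
Only numpy, scipy, OpenCV 4.12 (cv2) and the standard library are available. Lean on these libraries where they do the work, as an engineer would, in place of code of your own. Each camera call takes 0.05 s, during which the arm holds its last target. There are 200 camera calls.

TASK

Take the spare spring clamp off its wooden rack by squeezing its handles, and bring it, jaws down, over the top edge of the two glued strips at the marker line halfway between the two clamps that are already on. Finish while holding it there: squeezed fully open, upright and square to the strips, with the strips midway between the jaw pads, both pads wholly below the top edge and no part of the clamp touching the strips, so that I can slip the packing in under both jaws; do not let it close and do not let go. Leave the two set clamps and the things on the bench where they are, and do not push the clamp against the glue-up.

Things in the scene. Friction and masses are not known exactly. Their poses are not given: they have to be found in the camera images.
- clamp: the spare orange spring clamp (like a big clothes peg), 0.06 to 0.13 kg, closed on the rack's rail, handles up. Origin on the pivot; z along the clamp to the handles (up), x the way jaws and handles open, y along the pivot pin. Jaws reach 63 mm below the pivot; black pads 22 x 15 mm, centred 55 mm below it, 18 mm apart on the rack, 46 mm apart fully open (then 51 mm below). Throat free up to 11 mm below the pivot
- clamp_grip (a point): where to squeeze, fingers closing along the clamp's x: midway between the handles, 48 mm above the pivot. Handles: flat bars 20 mm wide along y, 16 to 66 mm above the pivot, flaring on the rack (outer faces 52 mm apart here, 61 mm at the tips), parallel and 28 mm apart when fully squeezed. Here each takes about 7 N to start opening, 10 N to stay fully open against its stop
- clamp_a (a joint): turn of the +x lever of the clamp (rad): 0 with the jaw pads 18 mm apart (closed on the rack), 0.26 fully open at its stop; the other lever always turns by the same amount the other way. Springs shut
- clamp_jaw_a (a point): centre of the inner face of the jaw pad on the clamp's +x side
- clamp_jaw_b (a point): centre of the inner face of the jaw pad on the clamp's -x side
- rack: fixed pine clamp rack: foot board 100 x 260 x 18 mm with an upright rail along its middle, 18 mm thick, 250 mm long, top 87 mm above the bench. Origin at the middle of the underside; y along the rail, z up. The clamp sits across the rail, pivot 35 mm above its top, within 75 mm of the middle
- glue_up: fixed glue-up: a pale and a darker wood strip glued face to face, 12 mm thick in all, 300 mm long, on edge in two notched plywood feet 130 mm either side of the middle; top edge 80 mm above the bench, lower edge 18 mm. Origin at the middle, on the bench; y along the strips, x square to their faces, z up. 3 mm packing under the set clamps
- mark (a point): the black marker line across the middle of the strips: point on the top edge, mid-thickness; axes as glue_up. Hold the clamp here, each pad clear of its face by 7 mm or more (room for fingers and 3 mm packing), its centre about 25 mm (10 to 40) below the top edge: pivot about 26 mm above the top edge
- set_clamp_1: a spring clamp exactly like clamp, already closed on the glue-up over its packing, 88 mm to the glue-up's -y side of the line; loose, held by its own spring only; leave it alone. Origin on its pivot, 35 mm above the top edge of the strips; its handle tips reach about 66 mm above the pivot
- set_clamp_2: a spring clamp exactly like clamp, already closed on the glue-up over its packing, 88 mm to the glue-up's +y side of the line; loose, held by its own spring only; leave it alone. Origin on its pivot, 35 mm above the top edge of the strips; its handle tips reach about 66 mm above the pivot
- glue_bottle: standing wood-glue bottle with an orange nozzle, 47 x 65 x 204 mm, origin at its underside; bystander
- marker: black and white marker pen lying on the bench, 135 mm long; bystander
- packing_stock: loose hardboard strip 160 x 45 x 6 mm lying on the bench; bystander
- sanding_block: brown sanding block 64 x 113 x 32 mm lying on the bench; bystander
There are look-alikes about, which are no part of the job. Leave any green or purple look-alike of the clamp alone.

How it is judged:
By the outcome, as a careful person would: the job done as asked, in the order asked, and still so for the second after the job is handed in, while the arm keeps its last pose, push and grip.
It also fails if it takes over 42 s, if anything falls off the work surface, if the arm or the gripper's body presses on something with over 40 N, if the wrist force passes 120 N, or if a joint passes its speed limit or range.

## Working session

There is one attempt and no reset: what is moved stays moved. The work goes in short steps, Python scripts to look and compute and a shell command to move; the robot and the scene stay as the last step left them, time stands still between calls to the robot, and variables do not carry over. Pictures are saved under pics/ and viewed, at most 13 in all, crops included, and the job is handed in when it is done.

```bash
mkdir -p pics; cat > h.py <<'E'
import numpy as np, cv2, json
from rig import sense, capture, finish_job, find_in, place_of
from scipy.spatial.transform import Rotation as R
def tool():
    s=sense(); q=s["ee_rot"]; T=np.eye(4)
    T[:3,:3]=R.from_quat([q[1],q[2],q[3],q[0]]).as_matrix(); T[:3,3]=s["eef_pos"]; return T
def cap(name):
    T=tool(); c=capture(name)
    c["w"]= T@np.array(c["mount"]) if name=="wrist" else np.linalg.inv(np.array(c["camera_from_world"]))
    return c
def ray(c,p):
    u=np.array([(p[0]-c["cx"])/c["fx"],(p[1]-c["cy"])/c["fy"]]); x=u.copy()
    for _ in range(30): x=u/(1+c["k1"]*(x@x))
    return np.array([x[0],-x[1],-1])
def at_z(c,p,z):
    d=c["w"][:3,:3]@ray(c,p); o=c["w"][:3,3]; return o+d*(z-o[2])/d[2]
def at_depth(c,p,r=2):
    u,v=int(round(p[0])),int(round(p[1])); D=c["depth"][max(v-r,0):v+r+1,max(u-r,0):u+r+1]; D=D[D>0]
    if not len(D): return None
    return c["w"][:3,3]+c["w"][:3,:3]@(ray(c,p)*np.median(D))
def proj(c,P):
    q=np.linalg.inv(c["w"])@np.append(P,1); x=np.array([q[0],-q[1]])/-q[2]; x=x*(1+c["k1"]*(x@x))
    return np.array([x[0]*c["fx"]+c["cx"],x[1]*c["fy"]+c["cy"]])
def cloud(c):
    D=c["depth"]; h,w=D.shape; g=np.dstack(np.meshgrid(np.arange(w),np.arange(h))).reshape(-1,2).astype(float)
    u=(g-[c["cx"],c["cy"]])/[c["fx"],c["fy"]]; x=u.copy()
    for _ in range(20): x=u/(1+c["k1"]*(x**2).sum(1,keepdims=True))
    d=np.c_[x[:,0],-x[:,1],-np.ones(len(x))]*D.reshape(-1,1)
    return (c["w"][:3,3]+d@c["w"][:3,:3].T).reshape(h,w,3)
def save(c,n,crop=None,s=1):
    i=c["color"][:,:,::-1]
    if crop: i=i[crop[1]:crop[3],crop[0]:crop[2]]
    cv2.imwrite("pics/"+n,cv2.resize(i,None,fx=s,fy=s,interpolation=cv2.INTER_CUBIC))
E
python3 - <<'E'
from h import *
np.set_printoptions(precision=1,suppress=True)
for n in ("scene","side"):
    c=cap(n); save(c,n+"1.png")
    print(n,c["w"][:3,3])
    for q in ("clamp","rack","glue_up","mark","clamp_grip"):
        for f in (find_in,place_of):
            try: 
              for r in f(q,n)[:5]: print(q,f.__name__,np.array(r["centre"]),round(r["conf"],2),at_depth(c,r["centre"]))
            except Exception as e: print(q,f.__name__,e)
E
```

```text
scene [ 98.  850.3 734.3]
clamp call [216.2 256.5] 0.84 [581.  144.9  69.7]
clamp call [214.3 253.9] 0.63 [584.5 145.9  76.4]
clamp call [219.  253.6] 0.76 [578.6 136.5  72.4]
rack call [277.4 221.4] 0.52 [547.9 -97.9  19.4]
rack call [234.5 206.9] 0.18 [ 682.1 -113.2   20.2]
glue_up call [249.6 318.6] 0.76 [453.8 237.3  19.6]
glue_up call [257.1 299.9] 0.95 [472.6 168.    3.7]
mark call [246.3 313.5] 0.6 [446.  262.   59.3]
mark call [254.1 268.6] 0.72 [431.  249.2 165.7]
clamp_grip call [216.2 252.5] 0.56 [586.  135.9  72.7]
clamp_grip call [220.9 239.8] 0.67 [655.9   7.1  -0.6]
side [ 180.2 -785.6  800.2]
clamp call [306.5 249.5] 0.84 [ 522.5 -135.8  132.7]
clamp call [252.5 312.7] 0.83 [ 365.8 -205.3   64. ]
clamp call [245.7 313.7] 0.71 [ 350.7 -205.    67.3]
clamp call [288.4 200.7] 0.58 [597.2 132.8  66.7]
clamp call [282.2 202.8] 0.56 [574.1 123.3  72.2]
clamp call [283.8 205.3] 0.88 [578.1 121.   64. ]
clamp call [248.3 310.7] 0.86 [ 356.1 -207.4   77.3]
clamp call [306.5 255.5] 0.75 [ 515.4 -151.1  130.1]
rack call [313.4 298.8] 0.69 [ 521.7 -186.4   20.5]
glue_up call [253.2 216.7] 0.68 [481.9 107.8  61.6]
glue_up call [187.9 210.9] 0.33 [333.3 274.    7.2]
glue_up call [244.7 221. ] 0.94 [475.6 167.4   4.4]
glue_up call [230.3 172.7] 0.64 [463.4 241.3 129.2]
mark call [257.9 219.2] 0.71 [480.9  67.2  83.1]
mark call [307.1 204.1] 0.55 [673.1 163.   12.8]
mark call [251.5 199.1] 0.72 [530.4 261.1   5. ]
clamp_grip call [306.4 253.3] 0.86 [ 515.1 -150.5  136.3]
clamp_grip call [252.7 309. ] 0.81 [ 367.7 -202.1   71.7]
clamp_grip call [283.6 203.4] 0.67 [578.1 122.8  69.4]
clamp_grip call [248.  293.6] 0.84 [391.7 -96.8   1.7]
clamp_grip call [283.8 193.2] 0.79 [588.4 145.9  86.5]
clamp_grip call [306.3 241.3] 0.61 [604.4  23.7   0.1]
```

View pics/scene1.png

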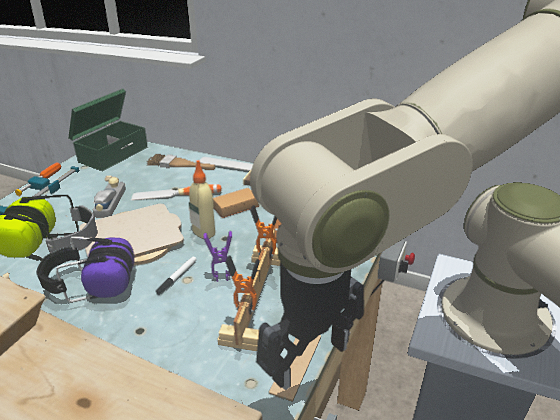

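View pics/side1.png

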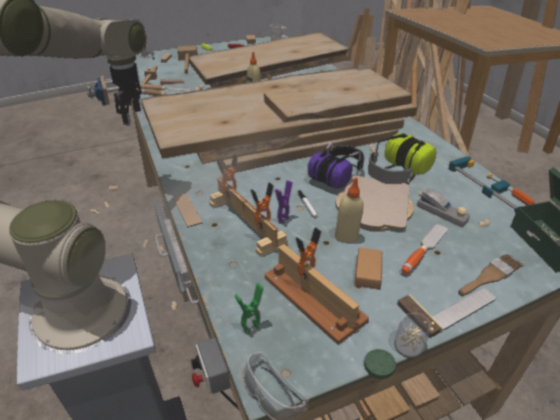

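The scene view is mostly hidden by the arm. In the side view:
- The spare orange clamp is on the rack at (309,250).
- The orange set clamps on the glue-up are at about (229,178) and (263,202), not to be touched.
- The look-alikes are purple at (284,202) and green at (250,308).
- The orange nozzle of the glue bottle is at (353,187).

I choose (309,250), which sits across the pine rail.

```bash
python3 - <<'E'
from h import *
np.set_printoptions(precision=2,suppress=True)
c=cap("side"); save(c,"side2.png",(190,140,390,350),2.8); P=cloud(c)
def fit(m,n):
    Q=P[m]; 
    for _ in range(4):
        mu=np.median(Q,0) if 0 else Q.mean(0); U,S,V=np.linalg.svd(Q[:,:2]-mu[:2],full_matrices=False)
        d=(Q[:,:2]-mu[:2])@V[1]; Q=Q[abs(d)<max(2*d.std(),6)]
    t=(Q[:,:2]-mu[:2])@V[0]
    print(n,len(Q),mu,"dir",V[0],"ang",np.arctan2(V[0][1],V[0][0]),"ext",np.percentile(t,[1,99]),"mid",mu[:2]+V[0]*np.mean(np.percentile(t,[1,99])))
z=P[:,:,2]; v,u=np.mgrid[:420,:560]
H=(z>79)&(z<93)
fit(H&(u>265)&(u<370)&(v>235)&(v<330),"rack")
fit((z>70)&(z<86)&(u>200)&(u<290)&(v>175)&(v<255)&~((u>270)&(v<228)),"glue")
o=(c["color"][:,:,0]>170)&(c["color"][:,:,1]<120)&(c["color"][:,:,2]<80)
for b in ((295,230,325,275),(250,180,276,225),(215,160,240,195)):
    m=o&(u>b[0])&(u<b[2])&(v>b[1])&(v<b[3]); print(b,m.sum(),np.median(P[m],0))
    k=cap("wrist") if b[0]==295 else k
print(np.array(k["mount"]),k["fx"]); print(tool())
E
```

```text
rack 764 [ 531.74 -188.49   86.52] dir [ 0.29 -0.96] ang -1.2739310325819402 ext [-136.46  109.02] mid [ 527.73 -175.37]
glue 379 [476.8  144.23  78.99] dir [ 0.21 -0.98] ang -1.360100552612761 ext [-162.27  132.87] mid [473.73 158.6 ]
(295, 230, 325, 275) 12 [ 521.97 -148.81  135.48]
(250, 180, 276, 225) 1 [508.53  77.65 136.98]
(215, 160, 240, 195) 0 [nan nan nan]
[[   0.      0.95    0.33   84.35]
 [   1.     -0.      0.     -0.51]
 [   0.      0.33   -0.95 -142.81]
 [   0.      0.      0.      1.  ]] 354.13757416123497
[[ -0.89   0.45   0.   236.29]
 [  0.45   0.89   0.   468.82]
 [ -0.     0.    -1.   231.3 ]
 [  0.     0.     0.     1.  ]]
  return _methods._mean(a, axis=axis, dtype=dtype,
  ret = um.true_divide(
```

View pics/side2.png

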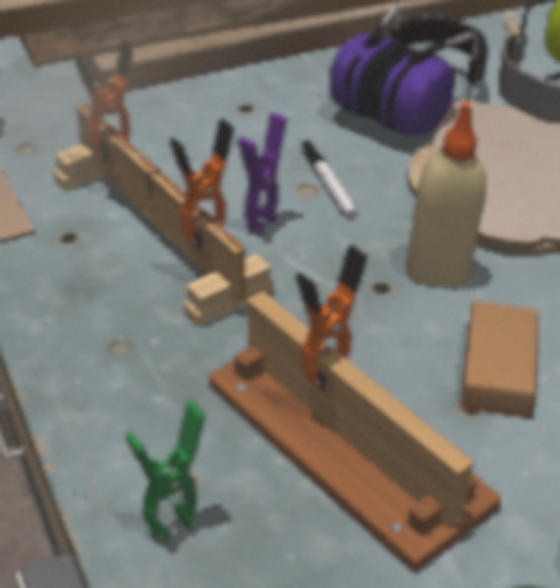

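The crop shows:
- **Spare clamp:** orange, with black handle tips, across the rail at crop (330,320).
- **Mark line:** at crop (150,178), on the strips between the two set clamps.
- **Look-alikes:** purple is at crop (262,180) and green at crop (172,470).

The sizes and heights agree with the description. I'll raise and turn, then look over the glue-up on the way.

```bash
python3 -m jog '[{"tz":-20,"az":0.16},{"tz":-20,"az":0.16},{"tz":-20,"az":0.16},{"tz":-20,"az":0.16},{"tz":-20,"az":0.16}]'
python3 -m jog '[{"tx":-36,"ty":13},{"tx":-36,"ty":13},{"tx":-36,"ty":13},{"tx":-36,"ty":13},{"tx":-36,"ty":13}]'
python3 -m jog '[{"tx":-36,"ty":13},{"tx":-36,"ty":13},{"tx":-36,"ty":13},{"tx":-36,"ty":13},{}]'
```

```text
schema error: expected keys tx, ty, tz, ax, ay, az, jaw
schema error: expected keys tx, ty, tz, ax, ay, az, jaw
schema error: expected keys tx, ty, tz, ax, ay, az, jaw
```

```bash
python3 - <<'E'
from h import *
np.set_printoptions(precision=1,suppress=True)
c=cap("wrist"); save(c,"w1.png"); np.save("w1c.npy",c,allow_pickle=True); print(tool())
for q,f in (("mark",place_of),("glue_up",place_of),("set_clamp_1",place_of)):
    for r in f(q,"wrist")[:4]: print(q,np.array(r["centre"]),round(r["conf"],2),at_depth(c,r["centre"]),at_z(c,r["centre"],80),at_z(c,r["centre"],115))
E
```

```text
[[ -0.9   0.5   0.  236.3]
 [  0.5   0.9  -0.  468.8]
 [ -0.   -0.   -1.  231.3]
 [  0.    0.    0.    1. ]]
```

View pics/w1.png

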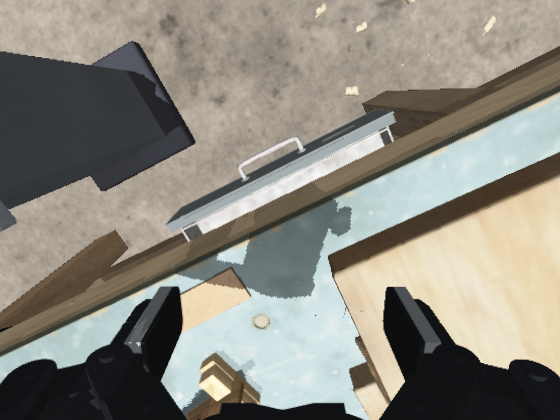

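The picture shows the start pose still (the rows were refused because all keys are needed). The fingers are at the picture's bottom, and the near end of the glue-up is at (230,385).

```bash
python3 -m jog '[{"tx":0,"ty":0,"tz":-20,"ax":0,"ay":0,"az":0.16,"jaw":-1},{"tx":0,"ty":0,"tz":-20,"ax":0,"ay":0,"az":0.16,"jaw":-1},{"tx":0,"ty":0,"tz":-20,"ax":0,"ay":0,"az":0.16,"jaw":-1},{"tx":0,"ty":0,"tz":-20,"ax":0,"ay":0,"az":0.16,"jaw":-1},{"tx":0,"ty":0,"tz":-20,"ax":0,"ay":0,"az":0.16,"jaw":-1}]'
python3 -m jog '[{"tx":-36,"ty":13,"tz":0,"ax":0,"ay":0,"az":0,"jaw":-1},{"tx":-36,"ty":13,"tz":0,"ax":0,"ay":0,"az":0,"jaw":-1},{"tx":-36,"ty":13,"tz":0,"ax":0,"ay":0,"az":0,"jaw":-1},{"tx":-36,"ty":13,"tz":0,"ax":0,"ay":0,"az":0,"jaw":-1},{"tx":-36,"ty":13,"tz":0,"ax":0,"ay":0,"az":0,"jaw":-1}]'
python3 -m jog '[{"tx":-36,"ty":13,"tz":0,"ax":0,"ay":0,"az":0,"jaw":-1},{"tx":-36,"ty":13,"tz":0,"ax":0,"ay":0,"az":0,"jaw":-1},{"tx":-36,"ty":13,"tz":0,"ax":0,"ay":0,"az":0,"jaw":-1},{"tx":-36,"ty":13,"tz":0,"ax":0,"ay":0,"az":0,"jaw":-1},{"tx":0,"ty":0,"tz":0,"ax":0,"ay":0,"az":0,"jaw":-1}]'
python3 - <<'E'
from h import *
np.set_printoptions(precision=1,suppress=True)
c=cap("wrist"); save(c,"w2.png"); print(tool())
for q in ("mark","glue_up","set_clamp_1"):
    for r in place_of(q,"wrist")[:4]: print(q,np.array(r["centre"]),round(r["conf"],2),at_depth(c,r["centre"]),at_z(c,r["centre"],80),at_z(c,r["centre"],115))
np.save("w2.npy",c,allow_pickle=True)
E
```

```text
time_s: 2.02
eef_pos: [236.2, 468.8, 332.0]
ee_rot: [0.0, 0.594, 0.804, 0.0]
force: [-0.1, 0.6, 0.1]
grip_width: 0.996
grip_force: 0.0
time_s: 2.65
eef_pos: [352.8, 315.5, 331.4]
ee_rot: [0.0, 0.592, 0.806, 0.0]
force: [0.0, 0.5, 0.4]
grip_width: 1.002
grip_force: 0.0
time_s: 3.28
eef_pos: [445.9, 193.2, 331.0]
ee_rot: [-0.0, 0.593, 0.805, -0.0]
force: [0.6, 0.5, 0.0]
grip_width: 1.001
grip_force: 0.0
[[ -0.3   1.   -0.  445.1]
 [  1.    0.3   0.  194.3]
 [  0.   -0.   -1.  331.1]
 [  0.    0.    0.    1. ]]
glue_up [293.4 187.4] 0.77 [468.2 166.5  22.2] [462.1 180.2  80. ] [458.4 188.5 115. ]
set_clamp_1 [313.4 132.4] 0.81 [459.5 248.1 121. ] [464.  245.1  80. ] [460.1 247.6 115. ]
```

View pics/w2.png

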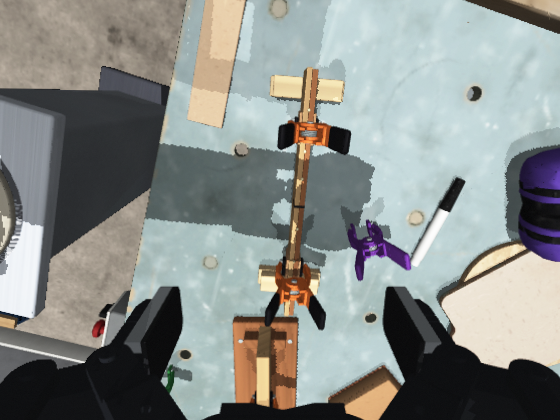

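The picture shows the glue-up from above: the marker line is at (300,206), and the set clamps are at (313,133) and (295,285). Purple is at (372,247), and the rack's near end is at (265,330). I'll fit the strips from depth.

```bash
cat > glue.py <<'E'
from h import *
np.set_printoptions(precision=2,suppress=True)
c=np.load("w2.npy",allow_pickle=True).item(); P=cloud(c); z=P[:,:,2]; v,u=np.mgrid[:420,:560]
m=(abs(z-80)<8)&(u>270)&(u<330)&(v>65)&(v<320)
print(m.sum(),np.percentile(z[m],[5,50,95]))
# re-intersect strip-top pixel centres per row with z=80
pts=[]
for r in list(range(152,200))+list(range(212,250)):
    us=np.where(m[r])[0]
    if len(us)>=5: pts.append(np.r_[at_z(c,((us.min()+us.max())/2,r),80)[:2],len(us)])
pts=np.array(pts); mu=pts[:,:2].mean(0); V=np.linalg.svd(pts[:,:2]-mu)[2]; d=V[0]*np.sign(V[0][1])
print("n",len(pts),mu,"ydir",d,"yaw",np.arctan2(-d[0],d[1]),"res",((pts[:,:2]-mu)@V[1]).std(),"w px",np.median(pts[:,2]))
g=c["color"].astype(int).sum(2)
col=[(r,np.mean([g[r,x] for x in np.where(m[r])[0]]) if m[r].any() else 999) for r in range(196,218)]
print(np.array(col).astype(int).tolist())
r=min(col,key=lambda t:t[1])[0]
p=at_z(c,(300,r),80)[:2]; print("mark",mu+d*((p-mu)@d))
E
python3 glue.py
```

```text
2422 [77.42 79.93 81.44]
n 86 [473.48 167.16] ydir [-0.22  0.98] yaw 0.22291155160156917 res 0.22884536727259788 w px 11.0
[[196, 260], [197, 265], [198, 270], [199, 273], [200, 270], [201, 271], [202, 265], [203, 261], [204, 259], [205, 179], [206, 87], [207, 111], [208, 221], [209, 267], [210, 263], [211, 258], [212, 255], [213, 251], [214, 252], [215, 250], [216, 250], [217, 254]]
mark [474.88 160.95]
```

```bash
python3 -m jog '[{"tx":-45,"ty":-4,"tz":0,"ax":0,"ay":0,"az":0,"jaw":-1},{"tx":-45,"ty":-4,"tz":0,"ax":0,"ay":0,"az":0,"jaw":-1},{"tx":-45,"ty":-4,"tz":0,"ax":0,"ay":0,"az":0,"jaw":-1},{"tx":-45,"ty":-4,"tz":0,"ax":0,"ay":0,"az":0,"jaw":-1},{"tx":-45,"ty":-4,"tz":0,"ax":0,"ay":0,"az":0,"jaw":-1}]'
python3 -m jog '[{"tx":-45,"ty":-4,"tz":0,"ax":0,"ay":0,"az":0,"jaw":-1},{"tx":-40,"ty":-4,"tz":0,"ax":0,"ay":0,"az":0,"jaw":-1},{"tx":-20,"ty":-4,"tz":0,"ax":0,"ay":0,"az":0,"jaw":-1},{"tx":0,"ty":0,"tz":0,"ax":0,"ay":0,"az":0,"jaw":-1},{"tx":0,"ty":0,"tz":0,"ax":0,"ay":0,"az":0,"jaw":-1}]' | head -2
python3 - <<'E'
from h import *
np.set_printoptions(precision=2,suppress=True)
c=cap("wrist"); save(c,"w3.png"); T=tool(); print(T)
for q in ("clamp","clamp_grip","rack"):
    for r in place_of(q,"wrist")[:4]: print(q,np.array(r["centre"]),round(r["conf"],2),at_depth(c,r["centre"]),at_z(c,r["centre"],122),at_z(c,r["centre"],170))
np.save("w3.npy",c,allow_pickle=True)
P=cloud(c); z=P[:,:,2]
m=(abs(z-87)<7); 
v,u=np.mgrid[:420,:560]; m&=(v<330)
pts=[]
for r in range(5,330):
    us=np.where(m[r])[0]
    if 10<len(us)<40 and us.max()-us.min()<len(us)+4: pts.append(np.r_[at_z(c,((us.min()+us.max())/2,r),87)[:2],len(us),r])
pts=np.array(pts); print(len(pts),np.median(pts[:,2]),pts[0],pts[-1])
for _ in range(4):
    mu=pts[:,:2].mean(0); V=np.linalg.svd(pts[:,:2]-mu)[2]; e=(pts[:,:2]-mu)@V[1]; pts=pts[abs(e)<max(2*e.std(),.7)]
d=V[0]*np.sign(V[0][1]); print("rail",len(pts),mu,d,"yaw",np.arctan2(-d[0],d[1]),e.std())
# handle tops
m=(z>172)&(z<196)&(v<390)
Q=P[m]; n=np.array([d[1],-d[0]]); a=(Q[:,:2]-mu)@n; b=(Q[:,:2]-mu)@d
print("high pts",m.sum(),np.percentile(z[m],[50,99]))
for s in (a<0,a>0):
    k=s&(abs(a)<45); print(k.sum(),"across",np.percentile(a[k],[2,50,98]),"along",np.percentile(b[k],[2,50,98]),"xy mid",mu+d*np.mean(np.percentile(b[k],[2,98])))
E
```

```text
time_s: 4.1
eef_pos: [493.2, -26.4, 331.6]
ee_rot: [0.0, 0.591, 0.806, 0.0]
force: [0.5, -0.1, 0.0]
grip_width: 0.999
grip_force: 0.0
time_s: 4.72
eef_pos: [513.1, -128.3, 331.6]
[[  -0.3     0.95    0.    513.1 ]
 [   0.95    0.3     0.   -128.35]
 [  -0.      0.     -1.    331.62]
 [   0.      0.      0.      1.  ]]
clamp [285.8 195.5] 0.81 [ 519.75 -140.08  129.  ] [ 520.41 -141.93  122.  ] [ 515.9  -129.21  170.  ]
clamp [141.5 184.4] 0.58 [ 361.67 -192.6    73.53] [ 376.87 -175.17  122.  ] [ 391.92 -157.92  170.  ]
clamp_grip [126.2 194.6] 0.85 [ 349.89 -206.71   81.98] [ 363.91 -190.57  122.  ] [ 380.72 -171.22  170.  ]
clamp_grip [289.4 213.1] 0.81 [ 534.02 -169.9    87.37] [ 529.85 -159.04  122.  ] [ 524.06 -143.98  170.  ]
rack [283.6 196.3] 0.96 [ 517.85 -141.44  129.39] [ 518.5  -143.44  122.  ] [ 514.26 -130.51  170.  ]
131 15.0 [ 507.44 -101.48   16.    149.  ] [ 563.91 -290.67   13.    306.  ]
rail 127 [ 537.57 -201.54] [-0.29  0.96] yaw 0.2895097369133028 0.2196884337960637
high pts 734 [179.13 184.24]
233 across [-29.47 -25.04 -21.19] along [54.05 64.15 72.83] xy mid [ 519.45 -140.74]
244 across [21.43 25.19 29.72] along [53.72 63.87 72.89] xy mid [ 519.49 -140.87]
```

View pics/w3.png

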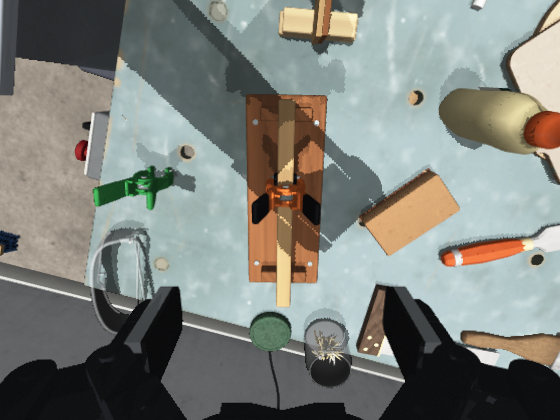

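The picture shows the spare clamp at (285,198) upright across the rail, with the handles symmetric at ±25 mm. It is at (519.5,-140.8) with yaw 0.29, and handle width and height agree. Now lining up, descending and squeezing.

```bash
python3 -m jog '[{"tx":-14,"ty":2.4,"tz":30,"ax":0,"ay":0,"az":0.015,"jaw":-1},{"tx":0,"ty":0,"tz":40,"ax":0,"ay":0,"az":0,"jaw":-1},{"tx":0,"ty":0,"tz":40,"ax":0,"ay":0,"az":0,"jaw":-1},{"tx":0,"ty":0,"tz":40,"ax":0,"ay":0,"az":0,"jaw":-1},{"tx":0,"ty":0,"tz":30,"ax":0,"ay":0,"az":0,"jaw":-1}]' 40
python3 -m jog '[{"tx":0,"ty":0,"tz":0,"ax":0,"ay":0,"az":0,"jaw":-1},{"tx":0,"ty":0,"tz":0,"ax":0,"ay":0,"az":0,"jaw":-1}]'
python3 - <<'E'
from h import *
c=cap("side"); save(c,"s3.png",(250,180,370,300),5)
E
```

```text
time_s: 5.55
eef_pos: [519.3, -141.7, 149.8]
ee_rot: [-0.001, 0.598, 0.802, -0.0]
force: [-0.2, -0.1, 0.5]
grip_width: 1.002
grip_force: 0.0
time_s: 5.8
eef_pos: [520.3, -142.5, 152.8]
ee_rot: [0.001, 0.598, 0.802, 0.0]
force: [0.6, 0.6, -0.3]
grip_width: 1.004
grip_force: 0.0
```

View pics/s3.png

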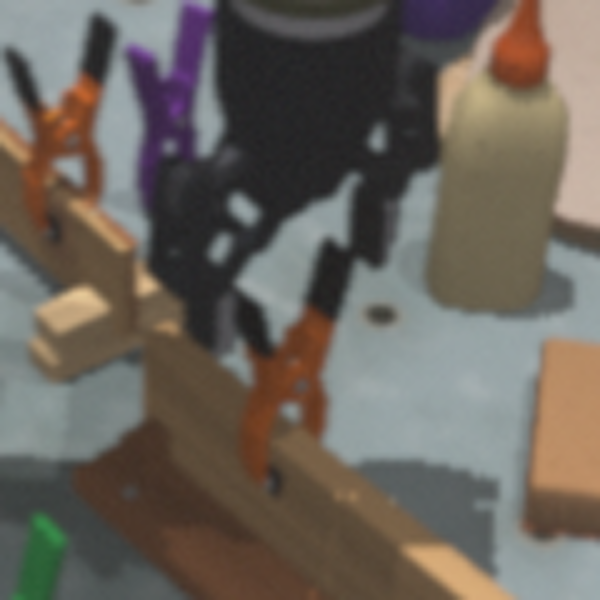

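The picture shows the fingers either side of the handles: left tip at (220,340), right at (375,240), handles between them at (250,310) and (330,280). Squeezing now.

```bash
python3 -m jog '[{"tx":0,"ty":0,"tz":0,"ax":0,"ay":0,"az":0,"jaw":1},{"tx":0,"ty":0,"tz":0,"ax":0,"ay":0,"az":0,"jaw":1},{"tx":0,"ty":0,"tz":0,"ax":0,"ay":0,"az":0,"jaw":1},{"tx":0,"ty":0,"tz":0,"ax":0,"ay":0,"az":0,"jaw":1},{"tx":0,"ty":0,"tz":0,"ax":0,"ay":0,"az":0,"jaw":1}]' 40
python3 -m jog '[{"tx":0,"ty":0,"tz":0,"ax":0,"ay":0,"az":0,"jaw":1},{"tx":0,"ty":0,"tz":0,"ax":0,"ay":0,"az":0,"jaw":1},{"tx":0,"ty":0,"tz":0,"ax":0,"ay":0,"az":0,"jaw":1}]' 40
python3 - <<'E'
from h import *
np.set_printoptions(precision=1,suppress=True)
s=sense(); print(s["wrist_torque"],s["grip_width"]*85)
c=cap("side"); save(c,"s4.png",(250,180,370,300),5)
for n in ("side","wrist"):
  c=cap(n)
  for q in ("clamp","clamp_jaw_a"):
    for r in place_of(q,n)[:4]: print(n,q,np.array(r["centre"]),round(r["conf"],2),at_depth(c,r["centre"]))
save(c,"w4.png")
E
```

```text
time_s: 6.48
eef_pos: [519.6, -142.4, 151.3]
ee_rot: [-0.0, 0.598, 0.802, -0.0]
force: [0.0, 0.2, -0.7]
grip_width: 0.299
grip_force: 44.9
time_s: 6.85
eef_pos: [519.6, -142.4, 151.3]
ee_rot: [-0.0, 0.598, 0.802, -0.0]
force: [0.0, 0.4, -0.5]
grip_width: 0.304
grip_force: 44.9
[ 0. -0.  0.] 25.87136313939225
side clamp [306.5 256.1] 0.88 [ 514.6 -152.6  129.9]
side clamp [251.  312.4] 0.84 [ 362.3 -205.8   67.2]
side clamp [282.4 205.6] 0.68 [574.2 121.9  63.4]
side clamp_jaw_a [314.  271.4] 0.81 [ 530.  -164.3   86.9]
side clamp_jaw_a [246.9 331. ] 0.67 [ 350.2 -206.8   10.4]
side clamp_jaw_a [280.8 223.7] 0.66 [567.6 116.7   4.1]
side clamp_jaw_a [252.4 322.9] 0.65 [ 370.6 -185.3    3.7]
wrist clamp [284.2 250.2] 0.87 [ 517.5 -133.9  129.4]
wrist clamp [ 40.9 230.3] 0.83 [ 371.1 -185.9   81.2]
wrist clamp_jaw_a [249.6 213.6] 0.9 [ 495.7 -142.2   66.2]
wrist clamp_jaw_a [ 97.2 209.1] 0.82 [ 381.1 -185.3   30. ]
wrist clamp_jaw_a [318.2 217.9] 0.76 [ 541.1 -131.5   67.1]
wrist clamp_jaw_a [ 75.6 207.1] 0.74 [ 352.6 -200.5    4.7]
```

View pics/s4.png

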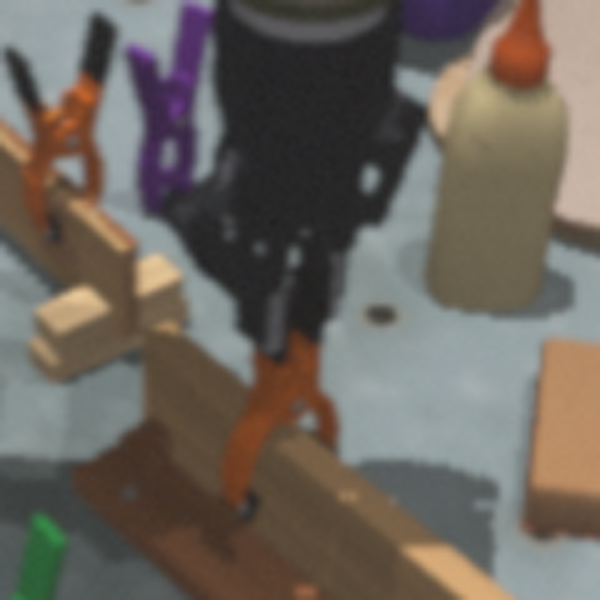

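The picture shows the handles squeezed together in the fingers (290,300) and the jaws open and clear of the rail (left pad at 245,505). Lifting straight up.

```bash
python3 -m jog '[{"tx":0,"ty":0,"tz":-10,"ax":0,"ay":0,"az":0,"jaw":1},{"tx":0,"ty":0,"tz":-30,"ax":0,"ay":0,"az":0,"jaw":1},{"tx":0,"ty":0,"tz":-40,"ax":0,"ay":0,"az":0,"jaw":1},{"tx":0,"ty":0,"tz":-40,"ax":0,"ay":0,"az":0,"jaw":1},{"tx":0,"ty":0,"tz":-40,"ax":0,"ay":0,"az":0,"jaw":1}]' 40
python3 -m jog '[{"tx":0,"ty":0,"tz":0,"ax":0,"ay":0,"az":0,"jaw":1},{"tx":0,"ty":0,"tz":0,"ax":0,"ay":0,"az":0,"jaw":1}]' | head -4
cat > held.py <<'E'
from h import *
np.set_printoptions(precision=1,suppress=True)
def held():
    c=cap("wrist"); T=tool(); Ti=np.linalg.inv(T); P=cloud(c); L=(P-T[:3,3])@T[:3,:3]
    x,y,z=L[...,0],L[...,1],L[...,2]; A=c["color"].astype(int)
    org=(A[...,0]>110)&(A[...,0]>1.6*A[...,1])&(A[...,2]<.7*A[...,1]+20)
    near=(abs(x)<45)&(abs(y)<50)&(z>5)&(z<110)&(c["depth"]>0)
    return c,T,L,near,org
if __name__=="__main__":
    c,T,L,near,org=held(); np.save("held.npy",c,allow_pickle=True); print(T)
    m=near; print("near",m.sum())
    for z0 in range(5,105,8):
        k=m&(L[...,2]>=z0)&(L[...,2]<z0+8)
        if k.sum()>8: print(z0,k.sum(),"x",np.percentile(L[k][:,0],[3,50,97]),"y",np.percentile(L[k][:,1],[3,50,97]))
    for q in ("clamp","clamp_jaw_a"):
        for r in place_of(q,"wrist")[:3]:
            p=at_depth(c,r["centre"]); print(q,np.array(r["centre"]),round(r["conf"],2),None if p is None else (p-T[:3,3])@T[:3,:3])
    i=c["color"][:,:,::-1]; cv2.imwrite("pics/w5.png",i)
E
python3 held.py
```

```text
time_s: 7.82
eef_pos: [519.4, -142.3, 313.5]
ee_rot: [0.0, 0.598, 0.802, 0.0]
force: [0.2, -1.1, -2.2]
grip_width: 0.303
grip_force: 44.9
time_s: 8.07
eef_pos: [519.4, -142.2, 310.7]
ee_rot: [-0.001, 0.598, 0.802, -0.0]
force: [-0.3, 0.6, -1.2]
[[  -0.3    1.    -0.   519.3]
 [   1.     0.3    0.  -142.2]
 [   0.    -0.    -1.   310.3]
 [   0.     0.     0.     1. ]]
near 3957
5 174 x [-4.5 10.3 11.3] y [-13.3   7.   12.8]
13 676 x [-7.   5.5 10.7] y [-12.3   0.8  11.7]
21 438 x [-6.1  7.1 10.4] y [-10.8   0.4  12.1]
29 609 x [-5.7  8.5 10.3] y [-13.   -0.1  12. ]
37 540 x [-4.   9.2 11.4] y [-18.1   0.4  17.8]
45 560 x [-5.4  5.  10.2] y [-23.9   3.   23.6]
53 253 x [-4.6  5.1  8.9] y [-27.2 -20.5  27. ]
61 144 x [-3.8  7.7  9.1] y [-29.6  23.7  29.7]
69 111 x [-3.1  7.6  8.8] y [-31.5  25.4  31.5]
77 250 x [-1.3  6.2 11.2] y [-28.9  21.8  28.9]
85 178 x [-0.   9.1 11.9] y [-30.4 -21.9  30.7]
93 24 x [ 9.8 11.6 12. ] y [-28.1  25.6  28.8]
clamp [133.8 178.3] 0.9 [  -3.  -160.8  232.7]
clamp [284.9 249. ] 0.83 [ 9.5  0.8 21.2]
clamp_jaw_a [316.1 219.3] 0.86 [ 3.  22.5 84.3]
clamp_jaw_a [250.6 217.9] 0.6 [  3.7 -22.2  85. ]
clamp_jaw_a [157. 172.] 0.6 [  -2.9 -146.7  264.9]
```

View pics/w5.png

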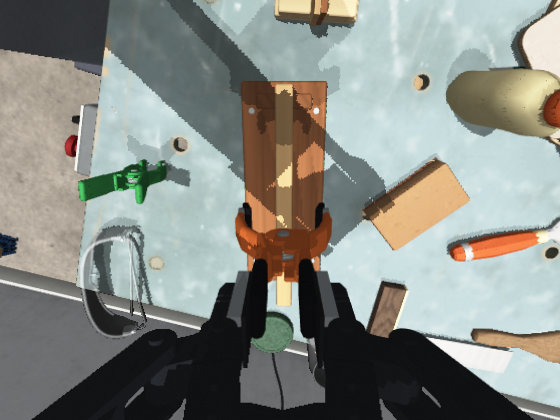

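The picture shows the clamp in the fingers with its body at (285,240) and the jaw pads wide open at (241,215) and (327,215). It is symmetric, with pads at y ±22.5 in the tool frame and about 83 mm below the TCP. Next, the transfer.

```bash
cat > to.py <<'E'
from h import *
import sys
x,y,z,yaw=map(float,sys.argv[1:5]); T=tool(); a=np.arctan2(T[1,1],T[0,1]); d=np.array([x,y,z])-T[:3,3]
print("yaw",a,"az",a-yaw); Y=R.from_euler("z",yaw-a).as_matrix()@T[:3,:3]
print("now",T[:3,3],"shift before turn",T[:3,:3].T@d,"after turn",Y.T@d,"tilt",T[:2,2])
E
python3 to.py 474.9 161 310 0.223
```

```text
yaw 0.2889026499897358 az 0.0659026499897358
now [ 519.33876033 -142.26732114  310.25879273] shift before turn [303.35906514  43.80427174   0.63390641] after turn [305.58519316  23.73146795   0.66754242] tilt [-0.00186614  0.00096346]
```

```bash
python3 -m jog '[{"tx":0,"ty":0,"tz":0,"ax":0,"ay":0,"az":0.033,"jaw":1},{"tx":0,"ty":0,"tz":0,"ax":0,"ay":0,"az":0.033,"jaw":1},{"tx":15,"ty":2,"tz":0,"ax":0,"ay":0,"az":0,"jaw":1},{"tx":30,"ty":2,"tz":0,"ax":0,"ay":0,"az":0,"jaw":1},{"tx":40,"ty":3,"tz":0,"ax":0,"ay":0,"az":0,"jaw":1}]' | head -2
python3 -m jog '[{"tx":45,"ty":3,"tz":0,"ax":0,"ay":0,"az":0,"jaw":1},{"tx":45,"ty":3,"tz":0,"ax":0,"ay":0,"az":0,"jaw":1},{"tx":45,"ty":3,"tz":0,"ax":0,"ay":0,"az":0,"jaw":1},{"tx":40,"ty":3,"tz":0,"ax":0,"ay":0,"az":0,"jaw":1},{"tx":30,"ty":3,"tz":0,"ax":0,"ay":0,"az":0,"jaw":1}]' | head -2
python3 -m jog '[{"tx":15.6,"ty":1.7,"tz":0,"ax":0,"ay":0,"az":0,"jaw":1},{"tx":0,"ty":0,"tz":0,"ax":0,"ay":0,"az":0,"jaw":1},{"tx":0,"ty":0,"tz":0,"ax":0,"ay":0,"az":0,"jaw":1},{"tx":0,"ty":0,"tz":0,"ax":0,"ay":0,"az":0,"jaw":1}]'
python3 to.py 474.9 161 230 0.223
cat > chk.py <<'E'
from held import *
import sys
c,T,L,near,org=held(); P=cloud(c); z=P[...,2]; v,u=np.mgrid[:420,:560]
A=c["color"].astype(int)
Q=(P[...,:2]-[474.9,161]); n=np.array([np.cos(.223),np.sin(.223)]); d=np.array([-n[1],n[0]]); a=Q@n; b=Q@d
m=(abs(z-80)<5)&(abs(a)<12)&(b>10)&(b<75)&(c["depth"]>0)
pts=[]
for r in range(420):
    us=np.where(m[r])[0]
    if len(us)>6: pts.append(np.r_[at_z(c,((us.min()+us.max())/2,r),80)[:2],r,len(us)])
pts=np.array(pts); mu=pts[:,:2].mean(0); V=np.linalg.svd(pts[:,:2]-mu)[2]; e=V[0]*np.sign(V[0][1]); yaw=np.arctan2(-e[0],e[1])
ee=(pts[:,:2]-mu)@V[1]
print("strips n",len(pts),"yaw",yaw,"res",ee.std(),"offset of TCP across",(T[:2,3]-mu)@np.array([e[1],-e[0]]),"tool yaw",np.arctan2(T[1,1],T[0,1]),"TCP",T[:3,3])
g=A.sum(2)
k=m&(g<150); print("dark on strip",k.sum(),np.median(P[k],0) if k.any() else "", np.median(np.c_[u[k],v[k]],0) if k.any() else "")
for z0 in (72,78,84,90):
    k=near&(L[...,2]>=z0)&(L[...,2]<z0+6)&(abs(L[...,1])>14)&(abs(L[...,1])<36)
    for s in (-1,1):
        w=L[k&(s*L[...,1]>0)]
        if len(w)>5: print(z0,s,len(w),"x",np.percentile(w[:,0],[3,97]),"y",np.percentile(w[:,1],[3,50,97]))
for q in ("mark","clamp_jaw_a"):
    for r in place_of(q,"wrist")[:2]: print(q,np.array(r["centre"]),round(r["conf"],2),at_z(c,r["centre"],80) if q=="mark" else (at_depth(c,r["centre"])-T[:3,3])@T[:3,:3])
if len(sys.argv)>1: save(c,sys.argv[1])
E
python3 chk.py w6.png
```

```text
time_s: 8.85
eef_pos: [507.3, -56.5, 311.2]
time_s: 9.48
eef_pos: [475.9, 147.6, 311.5]
time_s: 9.98
eef_pos: [475.4, 160.1, 311.3]
ee_rot: [0.0, 0.625, 0.781, -0.0]
force: [0.9, -0.3, -1.4]
grip_width: 0.304
grip_force: 44.9
yaw 0.22171942321712593 az -0.0012805767828740766
now [475.35763936 160.09063774 311.26778454] shift before turn [ 0.99669284 -0.24214896 81.2676882 ] after turn [ 0.99700764 -0.24088388 81.2676881 ] tilt [-2.75386412e-05 -1.19136995e-04]
strips n 65 yaw 0.2206701935332617 res 0.12443506673641369 offset of TCP across 0.19822666845796633 tool yaw 0.22181309487051332 TCP [475.3 160.2 311.3]
dark on strip 0  
72 -1 33 x [-3.   8.9] y [-31.8 -30.6 -26.8]
72 1 36 x [-3.8  8.9] y [26.4 30.4 31.7]
78 -1 31 x [-0.8 10. ] y [-30.2 -25.1 -22.5]
78 1 50 x [-0.4 10.8] y [22.2 24.3 30.3]
84 -1 160 x [-1.4 11.6] y [-30.4 -24.6 -22. ]
84 1 148 x [-1.6 11.8] y [21.7 24.7 30.5]
90 -1 28 x [ 9. 12.] y [-31.3 -27.4 -24.3]
90 1 26 x [ 9.  12.1] y [23.9 27.5 30.4]
mark [282.9 178. ] 0.75 [475.5 158.2  80. ]
mark [283.3 249. ] 0.18 [494.5  76.8  80. ]
clamp_jaw_a [363.1 196.7] 0.77 [-41.8 103.4 298.2]
clamp_jaw_a [250.6 216.9] 0.7 [  4.5 -22.3  85.1]
```

View pics/w6.png

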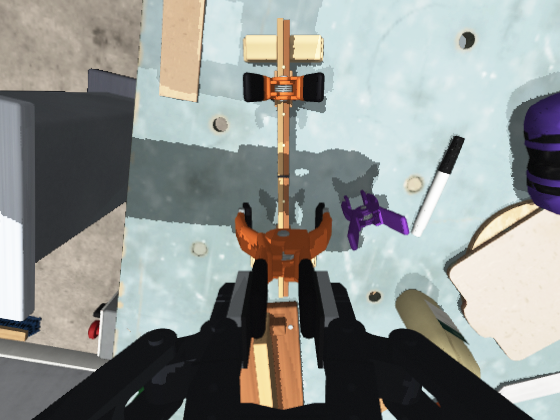

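The picture shows the clamp at (285,240) straddling the strip line (283), the mark at (283,177), and the set clamps clear at (285,88) and (hidden) below. The offset across the strips is 0.2 mm and yaw matches within 0.001. Descending in two stages.

```bash
python3 -m jog '[{"tx":0.2,"ty":-0.2,"tz":20,"ax":0,"ay":0,"az":0,"jaw":1},{"tx":0,"ty":0,"tz":25,"ax":0,"ay":0,"az":0,"jaw":1},{"tx":0,"ty":0,"tz":20,"ax":0,"ay":0,"az":0,"jaw":1},{"tx":0,"ty":0,"tz":10,"ax":0,"ay":0,"az":0,"jaw":1},{"tx":0,"ty":0,"tz":0,"ax":0,"ay":0,"az":0,"jaw":1}]' | sed -n 1,4p
python3 -m jog '[{"tx":0,"ty":0,"tz":0,"ax":0,"ay":0,"az":0,"jaw":1}]'|head -2; python3 chk.py
```

```text
time_s: 10.75
eef_pos: [474.9, 160.9, 236.2]
ee_rot: [-0.0, 0.624, 0.781, -0.0]
force: [0.2, 0.4, -0.8]
time_s: 10.88
eef_pos: [475.3, 161.0, 237.1]
strips n 78 yaw 0.21685542167962543 res 0.15170082170829727 offset of TCP across 0.5202199332052313 tool yaw 0.22295672114533038 TCP [475.3 161.1 237.1]
dark on strip 1 [469.3 187.6  79.6] [283. 164.]
72 -1 37 x [-3.8  8.9] y [-31.8 -30.6 -26.2]
72 1 36 x [-3.6  9. ] y [26.4 30.5 31.7]
78 -1 45 x [ 0.6 10.7] y [-30.2 -24.4 -22.5]
78 1 55 x [-0.9 11.5] y [22.1 24.1 30.3]
84 -1 147 x [-1.6 11.9] y [-30.4 -24.9 -21.9]
84 1 144 x [-1.3 11.9] y [21.6 24.8 30.7]
90 -1 26 x [ 9.  12.1] y [-31.3 -27.8 -24.2]
90 1 24 x [ 9.2 11.9] y [23.8 27.5 29.8]
mark [283.1 197.4] 0.87 [475.9 158.9  80. ]
mark [464.  203.2] 0.48 [632.3 188.9  80. ]
clamp_jaw_a [315.8 216.7] 0.92 [ 4.8 22.1 84.9]
clamp_jaw_a [378.2 219.4] 0.81 [-46.4 104.3 223.7]
```

```bash
python3 -m jog '[{"tx":-1,"ty":-0.4,"tz":15,"ax":0,"ay":0,"az":0.002,"jaw":1},{"tx":0,"ty":0,"tz":20,"ax":0,"ay":0,"az":0,"jaw":1},{"tx":0,"ty":0,"tz":20,"ax":0,"ay":0,"az":0,"jaw":1},{"tx":0,"ty":0,"tz":15,"ax":0,"ay":0,"az":0,"jaw":1},{"tx":0,"ty":0,"tz":15,"ax":0,"ay":0,"az":0,"jaw":1}]'
python3 -m jog '[{"tx":0,"ty":0,"tz":9,"ax":0,"ay":0,"az":0,"jaw":1},{"tx":0,"ty":0,"tz":5,"ax":0,"ay":0,"az":0,"jaw":1},{"tx":0,"ty":0,"tz":0,"ax":0,"ay":0,"az":0,"jaw":1},{"tx":0,"ty":0,"tz":0,"ax":0,"ay":0,"az":0,"jaw":1},{"tx":0,"ty":0,"tz":0,"ax":0,"ay":0,"az":0,"jaw":1}]'
python3 chk.py
python3 - <<'E'
from h import *
a=cap("wrist")["color"][100:380,130:430]; b=cap("side")["color"][150:270,200:320]
b=cv2.resize(b,(400,400),interpolation=cv2.INTER_CUBIC); a=cv2.resize(a,(400,373))
a=np.vstack([a,np.zeros((27,400,3),np.uint8)]); cv2.imwrite("pics/fin.png",np.hstack([a,b])[:,:,::-1])
E
```

```text
time_s: 11.65
eef_pos: [474.7, 160.0, 150.3]
ee_rot: [-0.0, 0.625, 0.781, -0.0]
force: [-0.6, -0.3, -0.4]
grip_width: 0.305
grip_force: 44.9
time_s: 12.28
eef_pos: [474.9, 160.0, 137.7]
ee_rot: [0.0, 0.625, 0.781, 0.0]
force: [0.3, 0.2, -0.5]
grip_width: 0.302
grip_force: 44.9
strips n 114 yaw 0.22778023347489712 res 0.22125791713068274 offset of TCP across -0.7946239398264954 tool yaw 0.22104008437910672 TCP [474.9 160.  137.6]
dark on strip 0  
72 -1 36 x [-3.6  8.9] y [-31.7 -30.5 -26.7]
72 1 31 x [-2.1  8.9] y [26.4 30.5 31.6]
78 -1 44 x [-0.5 11.2] y [-30.3 -24.9 -22.6]
78 1 59 x [-1.3 11.4] y [22.1 24.3 30.2]
84 -1 149 x [-1.4 11.8] y [-30.3 -24.6 -21.9]
84 1 142 x [-1.  11.9] y [21.7 24.9 30.5]
90 -1 26 x [ 8.3 12.1] y [-31.3 -28.  -24.6]
90 1 26 x [ 9.1 12. ] y [24.  27.5 30.2]
mark [285.1 240.7] 0.83 [476.3 159.   80. ]
clamp_jaw_a [318.3 216.3] 0.71 [ 5.4 23.8 84.2]
clamp_jaw_a [408.6 254. ] 0.6 [-40.7 103.2 123. ]
```

View pics/fin.png

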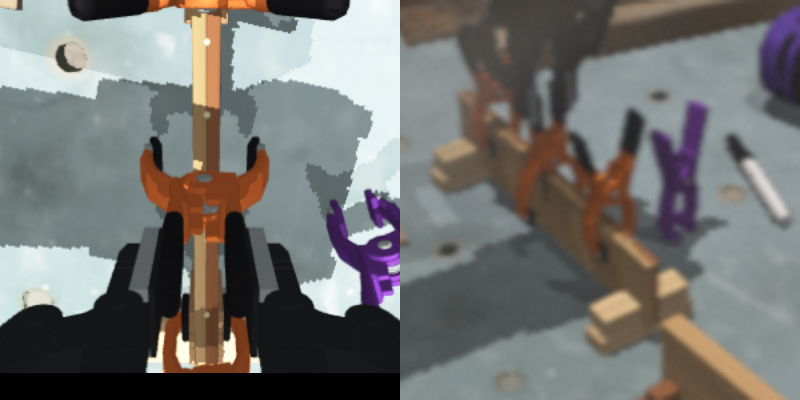

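The picture shows the open jaws straddling the strips, with pads at (153,150) and (258,150) around the strip at (206,150). In the side view the pad is below the top edge at (530,215), and the set clamps are untouched. I'll nudge it 0.6 mm to centre, settle, and hand in.

```bash
python3 -m jog '[{"tx":0,"ty":0.6,"tz":0,"ax":0,"ay":0,"az":0,"jaw":1},{"tx":0,"ty":0,"tz":0,"ax":0,"ay":0,"az":0,"jaw":1},{"tx":0,"ty":0,"tz":0,"ax":0,"ay":0,"az":0,"jaw":1},{"tx":0,"ty":0,"tz":0,"ax":0,"ay":0,"az":0,"jaw":1}]'
python3 -c "from rig import *; print(finish_job())"
```

```text
time_s: 13.02
eef_pos: [475.3, 160.1, 137.3]
ee_rot: [-0.0, 0.625, 0.781, -0.0]
force: [0.6, 0.4, -0.2]
grip_width: 0.3
grip_force: 44.9
the job is handed in; nothing more can be done
None
```

I handed the job in at 13 s: the spare clamp is held squeezed fully open at the marker line, square and within about 1 mm of centred over the strips, with its pads about 26 mm below the top edge and, by measurement, nothing touching the strips.

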